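Pack the fired sample cup and kiln prop in the slide-lid case

TASK

Slide the case's cover fully open by its wooden handle, put the straight-sided cup (standing upright) and the long kiln prop (lying flat, as it lies now) into the case's two cells, one in each, then slide the cover fully shut. The cup is thin fired clay: grip it lightly, never tip it over, and set it down gently rather than dropping it. Leave the short prop, the bowl, the conical cup, the glaze jar and the brush where they are.

Things in the scene. Friction and masses are not known exactly. Their poses are not given: they have to be found in the camera images.
- case: Fixed plywood case, 150 (x) by 420 (y) by 74 mm high; runners on its x edges rise to 88 mm. Origin: centre of its underside. Its -y half has two open-topped cells side by side in y, each 130 (x) by 92 (y) mm, floor 8 mm and wall tops 74 mm above the work top, outer walls 10 mm, divider 6 mm. Its +y half is a closed box over which the open cover parks.
- cell_mid (a point): Centre of the floor of the cell next to the middle of the case (case frame 0, -56, 8 mm). Axes as the case.
- cell_end (a point): Centre of the floor of the cell at the -y end of the case (case frame 0, -154, 8 mm). Axes as the case.
- cover (a joint): Flat wooden cover, 138 by 206 mm, 8 mm thick, top face 83 mm above the work top, sliding along the case's +y in the runners. 0 = fully shut over both cells, 0.206 m = fully open. Starts shut or up to 40 mm open; slides with a few newtons and stays where it is left.
- cover_handle (a point): Grip point in the middle of the handle on the cover: a wooden bar 70 mm long (along case x), 18 mm wide (along case y), standing 30 mm up from the cover's centre; its top is 113 mm above the work top, and this point 101 mm. The fingers can pinch its 18 mm width.
- cup: The straight-sided glazed cup, 56 mm across and 60 mm tall, wall 5 mm, open at the top, loose, about 0.16 kg, standing on the work top in the front row. Origin: centre of its underside, z up. It cracks if the force of the fingers on it adds up to more than 110 N (both fingers together), or if it is let go and drops more than about 25 mm.
- long_prop: The long kiln prop: a pale refractory bar 110 mm long (its x), 32 mm wide (y) and 48 mm high (z), loose, about 0.3 kg, lying on the work top in the front row. Origin: centre of its underside. It fits a cell only with its length along the case's x.
- short_prop: Bystander: a kiln prop of the same section but only 60 mm long. Origin: centre of its underside. Leave it.
- bowl: Bystander: round glazed bowl, 96 mm across, 44 mm high. Origin: centre of its underside. Leave it.
- cone_cup: Bystander: conical glazed cup, 80 mm across the rim, 32 mm across the foot, 56 mm high. Origin: centre of its underside. Leave it.
- glaze_jar: Bystander: glaze jar with a lid, 80 mm across, 110 mm high, to the left of the case. Origin: centre of its underside. Leave it.
- glaze_brush: Bystander: 190 mm brush lying to the right of the case. Leave it.
Mind the look-alikes: they are no part of the job. What is shaped like the cup but turquoise is not meant. Leave any blue or turquoise look-alike of the long_prop alone.

How it is judged:
By the outcome, as a careful person would: the job done as asked, in the order asked, and still so for the second after the job is handed in, with the robot touching nothing.
It also fails if it takes over 72 s, if anything falls off the work surface, if the arm or the gripper's body presses on something with over 40 N, if the wrist force passes 120 N, or if a joint passes its speed limit or range.

ROBOT

A 7-joint arm with a two-finger parallel gripper is mounted at the origin on the work surface. World frame = base frame: x ahead of the robot, y to its left, z up, the work surface at z = 0. Lengths are in m, angles in rad, forces in N, time in s.
With the tool pointing down it reaches from about 0.35 to 0.9 m from the base axis. Payload 8.1 kg.
Tool frame: the origin (TCP) lies midway between the tips of the shut fingers; the grasp point (between the pads) lies 19 mm behind it; z points along the fingers, y is the line along which they close (so a half turn about z gives the same grasp; the last joint's range is limited). The gripper opens to 92 mm and grips with 3 to 60 N. Pads are 19 mm wide; open, the fingers measure 130 mm over their backs; the gripper's body (75 mm by 190 mm) begins 47 mm behind the grasp point.
Start: joints at [1.025, 0.434, 0.025, 1.573, -0.012, 1.134, -0.075], TCP at [0.268, -0.565, 0.204] pointing down, gripper open.
Joint ranges: [-2.62, 2.62], [-0.44, 2.09], [-1.27, 1.32], [0.08, 2.57], [-1.32, 4.46], [0.12, 2], [-2.74, 2.74]. Speed limits (rad/s): [2.22, 2.22, 3.01, 3.01, 3.14, 3.14, 3.14].

INTERFACE

Orientations are given as a rotation vector (axis times angle).
In Python, from cell import observe, cams, job gives the robot as it stands. The module is installed in compiled form; this text tells all that it offers.
- The arm moves only by the tool step_arm, never from a script. Its argument "steps" is a list of rows, each a list of 6 numbers: the shift along the world's x, y, z in mm, then the turn, a rotation vector about the world's x, y, z in rad. In form: [[dx, dy, dz, rx, ry, rz], ...]. A call has 1 to 20 rows; each row shifts and turns the commanded pose from where the row before left it; what a row does not reach is not made up. A row lasts 1/12 s, in which the tool goes at most 41.7 mm and 7.16 degrees, less where a joint would pass 70% of its speed; a pose out of reach is approached as far as the arm can. A call with a gripper value outside its range is refused whole. "gripper" is the opening, from 0 (shut) to 1 (fully open), set as the call begins (left out, the last holds). The fingers move at their own pace and stop on an object; "force" is the grip in N (left out, the last holds). Time passes only in rows, so rows that do not move let the fingers close. It gives the time, the measured TCP pose, the force, the opening and the grip force at its end, in the units of the state.
- observe(): the state, without advancing time (a new reading comes with each control period).
- cams.get_image(name): name is "side" or "top"; returns the picture (420x560x3 uint8, red, green, blue); there is no depth.
- cams.get_calibration(name): a dict with "fov_y" (degrees; the focal length in pixels is half the picture's height over the tangent of half this angle, whatever the lens; pixels are square), "cx", "cy" (the principal point, pixels), "dist_coeffs" ([k1, k2, p1, p2, k3] as OpenCV has them; the pictures are not rectified), "world_to_cam" (4x4, takes a point from world to camera coordinates). Camera axes: x right, y up, looking along -z (the intrinsics and any distortion apply to the point x, -y, -z); pixel columns grow to the right and rows downward; lengths in m; the calibration is good to about 2 mm. A picture is of the moment at which its call begins. get_calibration takes no time and is no camera call.
- job.sign_off(): hands the job in; it is judged then, once.
The state is a dict: "clock": time; "joints": joint angles; "dq": joint speeds; "joint_efforts": joint torques, N m; "position": TCP position; "ee_rot": TCP orientation; "force": force on the tool from outside, world axes, zero at the start; "ft_torque": the same for the moment, N m; "width": opening from 0.0 (shut) to 1.0 (fully open); "gripper_force": force on a finger pad.
Only numpy, scipy, OpenCV 4.12 (cv2) and the standard library are available. Lean on these libraries where they do the work, as an engineer would, in place of code of your own. Each camera call takes 0.05 s, during which the arm holds its last target. There are 200 camera calls.

## Working session

There is one attempt and no reset: what is moved stays moved. The work goes in short steps, Python scripts to look and compute and a tool call to move; the robot and the scene stay as the last step left them, time stands still between calls to the robot, and variables do not carry over. Pictures are saved under pics/ and viewed, at most 10 in all, crops included, and the job is handed in when it is done.

Besides the shell and the picture viewer there is one more tool, called after "Request:" as a command line: name --pt "numbers of a row" for each row, then --argument value for the rest. step_arm: Moves the arm, as the interface text tells. Its arguments: {"type":"object","properties":{"steps":{"type":"array","items":{"type":"array","items":{"type":"number"}}},"gripper":{"type":"number"},"force":{"type":"number"}},"required":["steps"]}

```bash
mkdir -p pics; cat > h.py <<'E'
import numpy as np, cv2
from cell import observe, cams, job
def K(n):
    c=cams.get_calibration(n); f=210/np.tan(np.radians(c["fov_y"])/2)
    return np.array([[f,0,c["cx"]],[0,f,c["cy"]],[0,0,1]]),np.array(c["dist_coeffs"]),np.array(c["world_to_cam"])
def ray(n,px):
    k,d,T=K(n); u=cv2.undistortPoints(np.array(px,float).reshape(-1,1,2),k,d).reshape(-1,2)
    v=np.c_[u[:,0],-u[:,1],-np.ones(len(u))]@T[:3,:3]
    return -T[:3,:3].T@T[:3,3],v
def plane(n,px,z):
    o,v=ray(n,px); return o+v*((z-o[2])/v[:,2])[:,None]
def proj(n,P):
    k,d,T=K(n); q=np.atleast_2d(P)@T[:3,:3].T+T[:3,3]; q=q*[1,-1,-1]
    return cv2.projectPoints(q,np.zeros(3),np.zeros(3),k,d)[0].reshape(-1,2)
def snap(n,f):
    i=cams.get_image(n); cv2.imwrite(f"pics/{f}.png",i[:,:,::-1]); return i
E
python3 - <<'E'
from h import *
snap("top","t0");snap("side","s0")
for n in("top","side"):
    k,d,T=K(n);print(n,k[0,0],d,ray(n,[[280,210]]))
s=observe();print(s)
E
```

```text
top 386.60757991868167 [-0.10316518  0.          0.          0.          0.        ] (array([ 0.32073985, -0.00190062,  1.10035979]), array([[ 0.10226764, -0.0076535 , -0.99486577]]))
side 380.8561252363996 [-0.02883294  0.          0.          0.          0.        ] (array([0.35207546, 0.75180649, 0.62357524]), array([[ 0.11255796, -0.82158462, -0.55888603]]))
{'clock': 0.1, 'joints': array([ 1.02539742,  0.43514956,  0.02498449,  1.57399406, -0.01157562,
        1.13399832, -0.07510294]), 'dq': array([-6.04398378e-05, -1.49764464e-03, -1.69771690e-04, -3.45458182e-03,
        7.79388686e-05,  7.90070073e-04, -6.99278592e-04]), 'joint_efforts': array([ 2.57453779e-03, -6.69130325e+01,  9.87603441e-01, -3.15145540e+01,
       -6.05550315e-02,  3.74431524e-02,  1.21402359e-04]), 'position': array([ 0.26752297, -0.56431597,  0.2035306 ]), 'ee_rot': array([-3.06363857e+00, -6.89476794e-01,  7.18102370e-04]), 'force': array([-0.1815302 , -0.53147032,  0.91200643]), 'ft_torque': array([ 0.00414596, -0.02327293,  0.03117251]), 'gripper_force': 0.0, 'width': 0.9993113294090252}
```

View pics/t0.png

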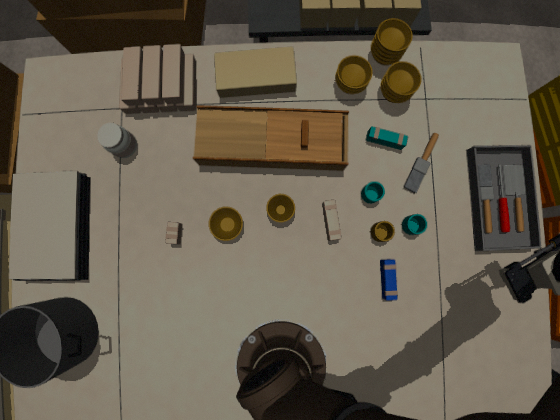

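View pics/s0.png

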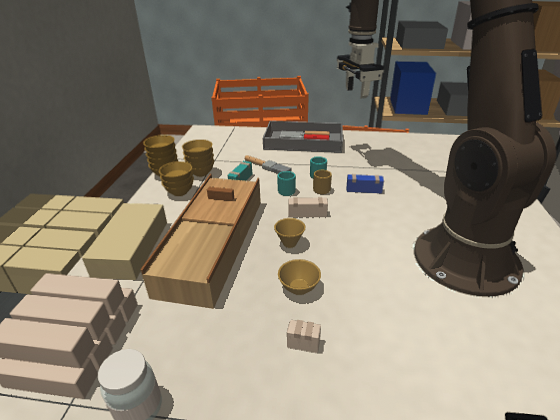

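The top view (up is +x, left is +y) shows the case at about (271,136), its handle at (305,134), the brown cup at (382,231) and the long prop at (332,220). The turquoise and blue objects are look-alikes. I'll measure these next.

```bash
python3 - <<'E'
from h import *
i=cv2.imread("pics/t0.png"); h=cv2.cvtColor(i,cv2.COLOR_BGR2HSV)
c=i[85:255,185:435]; cv2.imwrite("pics/t0c.png",cv2.resize(c,None,fx=3.2,fy=3.2,interpolation=cv2.INTER_CUBIC))
for n,(u,v) in dict(cup=(382,231),prop=(332,220),case=(230,135),cover=(285,135),handle=(305,134),table=(340,260)).items(): print(n,h[v,u],h[v+6,u])
print(plane("top",[[382,231]],.06),plane("top",[[332,220]],.048),plane("top",[[305,134]],.113),plane("top",[[196,108],[348,112],[347,168],[195,162]],.088))
s=cv2.imread("pics/s0.png")[100:310,130:400]
cv2.imwrite("pics/s0c.png",cv2.resize(s,None,fx=2.8,fy=2.8,interpolation=cv2.INTER_CUBIC))
E
```

```text
cup [ 21 195 110] [ 20 190 110]
prop [ 21  47 140] [ 23  49 140]
case [ 17 133 123] [ 16 133 123]
cover [ 16 151 130] [ 16 155 122]
handle [ 15 218  90] [ 15 200  92]
table [ 21  47 140] [ 19  46 138]
[[ 0.36266286 -0.28411618  0.06      ]] [[ 0.39740018 -0.15118991  0.048     ]] [[ 0.62151515 -0.08125188  0.113     ]] [[ 0.71308345  0.2127763   0.088     ]
 [ 0.68847848 -0.20338721  0.088     ]
 [ 0.5324487  -0.19202005  0.088     ]
 [ 0.56104236  0.21503014  0.088     ]]
```

View pics/t0c.png

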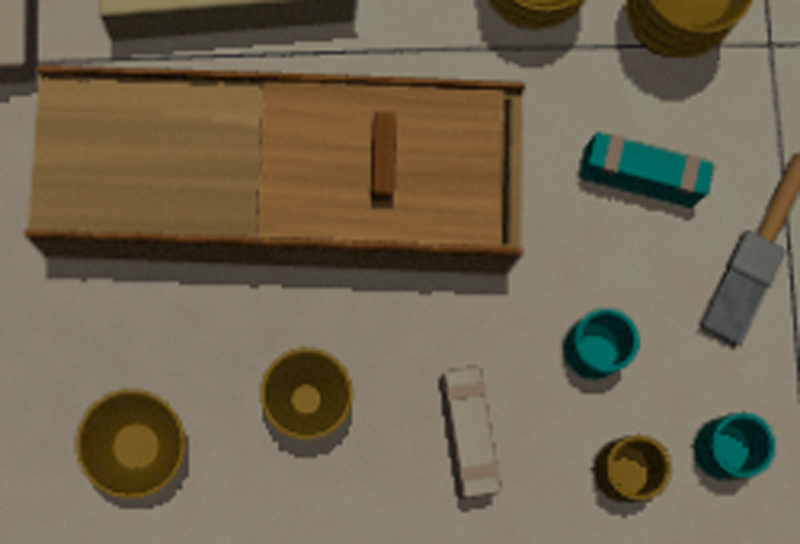

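View pics/s0c.png

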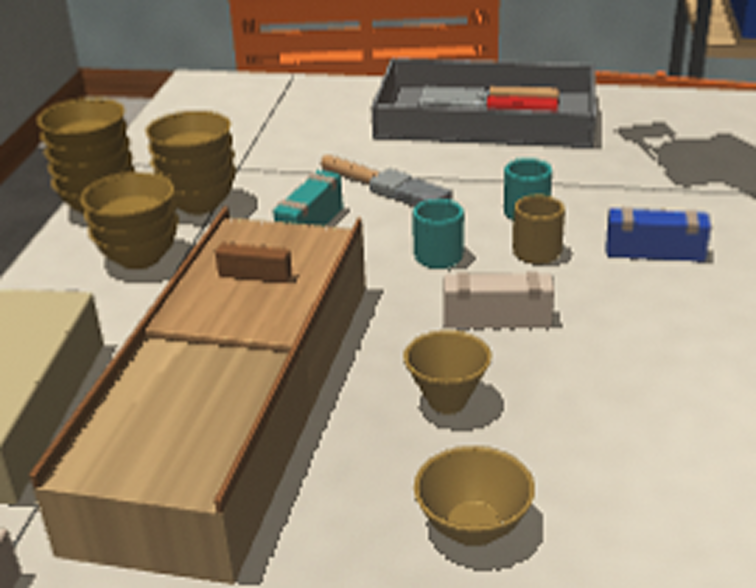

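The crops confirm this. The long prop's top face has corners at crop (447,369), (481,366), (498,490) and (464,497). The cup rim is centred near (638,466), and the cover is slightly open, with a dark gap at its -y end.

```bash
python3 - <<'E'
from h import *
T=lambda p:np.array(p)/3.2+[185,85]; S=lambda p:np.array(p)/2.8+[130,100]
ang=lambda a,b:np.degrees(np.arctan2(*(b-a)[1::-1]))
p=plane("top",T([[447,369],[481,366],[498,490],[464,497]]),.048)
print("prop top",p.mean(0),ang((p[2]+p[3])/2,(p[0]+p[1])/2),np.linalg.norm(p-np.roll(p,1,0),axis=1))
# cup rim via mask ellipse
def brown(n,f,box):
    h=cv2.cvtColor(cv2.imread(f),cv2.COLOR_BGR2HSV); m=cv2.inRange(h,(12,130,20),(30,255,255))
    x0,y0,x1,y1=box; q=np.zeros_like(m); q[y0:y1,x0:x1]=m[y0:y1,x0:x1]; return q
m=brown("top","pics/t0.png",(367,217,396,248)); ys,xs=np.nonzero(m);print(xs.min(),xs.max(),ys.min(),ys.max())
g=plane("top",T([[606,466],[671,466],[638,435],[638,500]]),.06);print("rim",g)
m=brown("side","pics/s0.png",(305,165,340,198)); ys,xs=np.nonzero(m);print(xs.min(),xs.max(),ys.min(),ys.max())
g=plane("side",S([[513,212],[564,212],[538,198],[538,227]]),.06);print("rim side",g.round(4))
print("prop side near top edge",plane("side",S([[445,287],[553,290],[549,272],[449,270]]),.048).round(4))
c=plane("top",T([[39,66],[523,84],[521,248],[27,234]]),.088);print("case",c.round(4),c.mean(0),ang(c[1],c[0]),ang(c[2],c[3]),np.linalg.norm(c-np.roll(c,1,0),axis=1))
a=plane("top",T([[384,112],[384,193]]),.113);print("handle",a,a.mean(0))
E
```

```text
prop top [ 0.39889905 -0.15307137  0.048     ] 5.226421828586271 [0.11031821 0.02942712 0.10704022 0.02966086]
371 394 221 241
rim [[ 0.3643343  -0.26330173  0.06      ]
 [ 0.36256337 -0.31904912  0.06      ]
 [ 0.38971555 -0.2921636   0.06      ]
 [ 0.33481999 -0.28911865  0.06      ]]
314 330 171 193
rim side [[ 0.3886 -0.2732  0.06  ]
 [ 0.3335 -0.279   0.06  ]
 [ 0.3628 -0.3083  0.06  ]
 [ 0.3604 -0.243   0.06  ]]
prop side near top edge [[ 0.448  -0.1341  0.048 ]
 [ 0.3414 -0.1401  0.048 ]
 [ 0.3462 -0.1733  0.048 ]
 [ 0.4474 -0.1662  0.048 ]]
case [[ 0.7198  0.2095  0.088 ]
 [ 0.6906 -0.2047  0.088 ]
 [ 0.5474 -0.195   0.088 ]
 [ 0.5719  0.2193  0.088 ]] [0.63242206 0.00727392 0.088     ] 85.96552738067743 86.61914245879116 [0.14826582 0.41526174 0.14353063 0.41501207]
handle [[ 0.65993151 -0.08277583  0.113     ]
 [ 0.59082872 -0.08005109  0.113     ]] [ 0.62538012 -0.08141346  0.113     ]
```

Request:
step_arm --pt "18 24 0 0 0 -0.03" --pt "18 24 0 0 0 -0.03" --pt "18 24 0 0 0 -0.03" --pt "18 24 0 0 0 -0.03" --pt "18 24 0 0 0 -0.03" --pt "18 24 0 0 0 -0.03" --pt "18 24 0 0 0 -0.03" --pt "18 24 0 0 0 -0.03" --pt "18 24 0 0 0 -0.03" --pt "18 24 0 0 0 -0.03" --pt "18 24 0 0 0 -0.03" --pt "18 24 0 0 0 -0.03" --pt "18 24 0 0 0 -0.03" --pt "18 24 0 0 0 -0.03" --pt "18 24 0 0 0 -0.03" --pt "18 24 0 0 0 -0.03" --pt "18 24 0 0 0 -0.03" --pt "18 24 0 0 0 0" --pt "18 24 0 0 0 0" --pt "0 0 0 0 0 0" --gripper 0.6

```text
clock: 1.77
position: [0.6126, -0.1011, 0.2035]
ee_rot: [-3.136, 0.093, -0.001]
force: [0.2, 0.4, 0.1]
width: 0.6
gripper_force: 0.0
```

Request:
step_arm --pt "6 10 0 0 0 0" --pt "6 10 0 0 0 0" --pt "0 0 -25 0 0 0" --pt "0 0 -25 0 0 0" --pt "0 0 -25 0 0 0" --pt "0 0 -18 0 0 0" --pt "0 0 -10 0 0 0" --pt "0 0 -10 0 0 0" --pt "0 0 0 0 0 0" --pt "0 0 0 0 0 0"

```text
clock: 2.6
position: [0.622, -0.0889, 0.0916]
ee_rot: [3.14, -0.106, 0.0]
force: [0.0, -0.5, -0.4]
width: 0.598
gripper_force: 0.0
```

```bash
python3 - <<'E'
from h import *
s=snap("side","s1")[100:310,130:400]
cv2.imwrite("pics/s1c.png",cv2.resize(s[:,:,::-1],None,fx=2.8,fy=2.8,interpolation=cv2.INTER_CUBIC))
E
```

```text
(no output)
```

View pics/s1c.png

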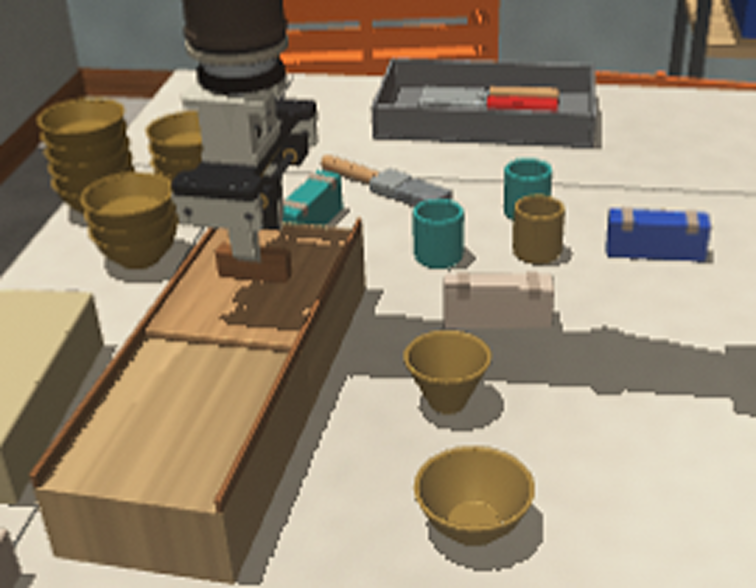

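The fingers straddle the handle at about (250,255) in the crop. I'll centre on it and close.

Request:
step_arm --pt "0 6 -2 0 0 0" --pt "0 0 0 0 0 0" --pt "0 0 0 0 0 0" --pt "0 0 0 0 0 0" --pt "0 0 0 0 0 0" --pt "0 0 0 0 0 0" --gripper 0 --force 30

```text
clock: 3.15
position: [0.6219, -0.0826, 0.0895]
ee_rot: [-3.14, 0.106, -0.001]
force: [0.9, 2.7, 0.4]
width: 0.215
gripper_force: 1.3
```

Request:
step_arm --pt "0 0 0 0 0 0" --pt "0 0 0 0 0 0" --pt "0.3 4 0 0 0 0" --pt "0.7 11 0 0 0 0" --pt "0.7 11 0 0 0 0" --pt "0.7 11 0 0 0 0" --pt "0.7 11 0 0 0 0" --pt "0.7 11 0 0 0 0" --pt "0.7 11 0 0 0 0" --pt "0.7 11 0 0 0 0" --pt "0.7 11 0 0 0 0" --pt "0.7 11 0 0 0 0" --pt "0.7 11 0 0 0 0" --pt "0.7 11 0 0 0 0" --pt "0.7 11 0 0 0 0" --pt "0.7 11 0 0 0 0" --pt "0.7 11 0 0 0 0" --pt "0.7 11 0 0 0 0" --pt "0.3 5 0 0 0 0" --pt "0 0 0 0 0 0"

```text
clock: 4.82
position: [0.634, 0.0947, 0.0895]
ee_rot: [-3.138, 0.102, -0.004]
force: [6.4, 1.6, -0.2]
width: 0.168
gripper_force: 30.0
```

Request:
step_arm --pt "0.3 4 0 0 0 0" --pt "0.3 4 0 0 0 0" --pt "0.2 3 0 0 0 0" --pt "0 0 0 0 0 0" --pt "0 0 0 0 0 0"

```text
clock: 5.23
position: [0.6347, 0.104, 0.0895]
ee_rot: [-3.139, 0.104, -0.003]
force: [5.6, -0.6, -0.0]
width: 0.173
gripper_force: 30.0
```

Request:
step_arm --pt "0.2 3 0 0 0 0" --pt "0.2 3 0 0 0 0" --pt "0 0 0 0 0 0"

```text
clock: 5.48
position: [0.6351, 0.1095, 0.0895]
ee_rot: [-3.139, 0.105, -0.003]
force: [5.8, -1.3, 0.8]
width: 0.17
gripper_force: 30.0
```

Request:
step_arm --pt "0.2 3 0 0 0 0" --pt "0.2 3 0 0 0 0" --pt "0 0 0 0 0 0"

```text
clock: 5.73
position: [0.6351, 0.1097, 0.0893]
ee_rot: [3.134, -0.111, 0.001]
force: [2.2, -14.8, 5.2]
width: 0.169
gripper_force: 30.0
```

Request:
step_arm --pt "0 -4 0 0 0 0" --pt "0 0 0 0 0 0" --pt "0 0 0 0 0 0" --pt "0 0 20 0 0 0" --pt "0 0 30 0 0 0" --pt "0 0 30 0 0 0" --pt "0 0 30 0 0 0" --pt "-20 -22 0 0 0 0.012" --pt "-20 -22 0 0 0 0.012" --pt "-20 -22 0 0 0 0.012" --pt "-20 -22 0 0 0 0.012" --pt "-20 -22 0 0 0 0.012" --pt "-20 -22 0 0 0 0.012" --pt "-20 -22 0 0 0 0.012" --pt "-20 -22 0 0 0 0.012" --pt "-20 -22 0 0 0 0.012" --pt "-20 -22 0 0 0 0.012" --pt "-20 -22 0 0 0 0.012" --pt "-17 -22 0 0 0 0.012" --pt "0 0 0 0 0 0" --gripper 0.65

```text
clock: 7.4
position: [0.3938, -0.1564, 0.199]
ee_rot: [3.139, 0.115, -0.004]
force: [-0.1, -0.5, -0.8]
width: 0.646
gripper_force: 0.0
```

```bash
python3 - <<'E'
from h import *
i=snap("top","t2")[85:255,185:435]; cv2.imwrite("pics/t2c.png",cv2.resize(i[:,:,::-1],None,fx=3.2,fy=3.2,interpolation=cv2.INTER_CUBIC))
E
```

```text
(no output)
```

View pics/t2c.png

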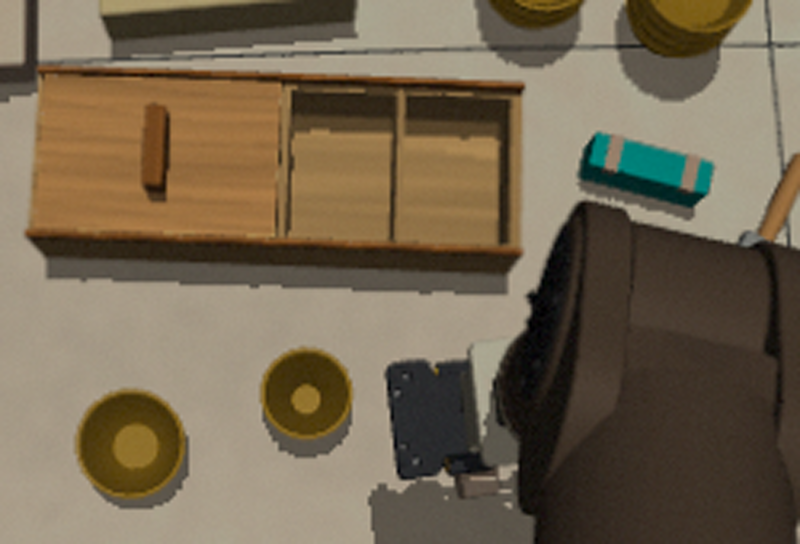

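The cover is fully open. The mid cell's top spans x 292-394 in the crop and the end cell's 405-509. I'll descend on the prop.

Request:
step_arm --pt "4 3 -20 0 0 0" --pt "0 0 -30 0 0 0" --pt "0 0 -30 0 0 0" --pt "0 0 -30 0 0 0" --pt "0 0 -25 0 0 0" --pt "0 0 -20 0 0 0" --pt "0 0 -15 0 0 0" --pt "0 0 -10 0 0 0" --pt "0 0 -6 0 0 0" --pt "0 0 0 0 0 0" --pt "0 0 0 0 0 0"

```text
clock: 8.37
position: [0.4019, -0.1498, 0.0132]
ee_rot: [-3.139, -0.122, 0.0]
force: [0.3, -0.0, 0.7]
width: 0.652
gripper_force: 0.0
```

```bash
python3 - <<'E'
from h import *
T=lambda p:np.array(p)/3.2+[185,85]
c=plane("top",T([[405,93],[509,96],[508,245],[402,242]]),.074);print("end",c.round(4),c.mean(0))
c=plane("top",T([[293,87],[395,92],[393,242],[290,236]]),.074);print("mid",c.round(4),c.mean(0))
C=np.array([.6324,.0073]);d=np.array([.0668,.998]);print(C-.154*d,C-.056*d, C+.103*d)
E
```

```text
end [[ 0.69   -0.1048  0.074 ]
 [ 0.6851 -0.1947  0.074 ]
 [ 0.5534 -0.1867  0.074 ]
 [ 0.5584 -0.0967  0.074 ]] [ 0.62171314 -0.14574221  0.074     ]
mid [[ 0.6981 -0.0083  0.074 ]
 [ 0.6911 -0.0962  0.074 ]
 [ 0.5586 -0.0891  0.074 ]
 [ 0.5663 -0.002   0.074 ]] [ 0.62851733 -0.0489106   0.074     ]
[ 0.6221128 -0.146392 ] [ 0.6286592 -0.048588 ] [0.6392804 0.110094 ]
```

Request:
step_arm --pt "0 0 0 0 0 0" --pt "0 0 0 0 0 0" --pt "0 0 0 0 0 0" --pt "0 0 0 0 0 0" --pt "0 0 0 0 0 0" --pt "0 0 0 0 0 0" --gripper 0 --force 35

```text
clock: 8.87
position: [0.4018, -0.151, 0.0136]
ee_rot: [3.139, 0.12, 0.001]
force: [0.6, 0.1, 3.9]
width: 0.342
gripper_force: 34.5
```

Request:
step_arm --pt "0 0 10 0 0 0" --pt "0 0 20 0 0 0" --pt "0 0 30 0 0 0" --pt "0 0 30 0 0 0" --pt "0 0 30 0 0 0" --pt "0 0 20 0 0 0" --pt "16 0.5 0 0 0 -0.012" --pt "20 0.5 0 0 0 -0.013" --pt "20 0.5 0 0 0 -0.013" --pt "20 0.5 0 0 0 -0.013" --pt "20 0.5 0 0 0 -0.013" --pt "20 0.5 0 0 0 -0.013" --pt "20 0.5 0 0 0 -0.013" --pt "20 0.5 0 0 0 -0.013" --pt "20 0.5 0 0 0 -0.013" --pt "20 0.5 0 0 0 -0.013" --pt "20 0 0 0 0 -0.013" --pt "8 0 0 0 0 -0.013" --pt "0 0 0 0 0 0" --pt "0 0 0 0 0 0"

```text
clock: 10.53
position: [0.6245, -0.1457, 0.1524]
ee_rot: [3.139, -0.122, -0.003]
force: [-0.5, 0.6, -2.7]
width: 0.346
gripper_force: 34.6
```

```bash
python3 - <<'E'
from h import *
snap("top","t3"); s=snap("side","s3")[80:290,130:400]
cv2.imwrite("pics/s3c.png",cv2.resize(s[:,:,::-1],None,fx=2.8,fy=2.8,interpolation=cv2.INTER_CUBIC))
# predicted prop outline if centred: TCP-4mm along x
p=observe()["position"];a=np.radians(-3.8);R=np.array([[np.cos(a),-np.sin(a)],[np.sin(a),np.cos(a)]])
L=np.array([[55,16],[-55,16]])/1e3
q=[np.r_[R@l+p[:2]-R@[.004,0],z] for z in(p[2]-.0136,p[2]+.0344) for l in L]
print(p,((proj("side",q)-[130,80])*2.8).round(0))
E
```

```text
[ 0.6240776  -0.14601395  0.15291776] [[211. 251.]
 [321. 260.]
 [205. 206.]
 [317. 214.]]
```

View pics/s3c.png

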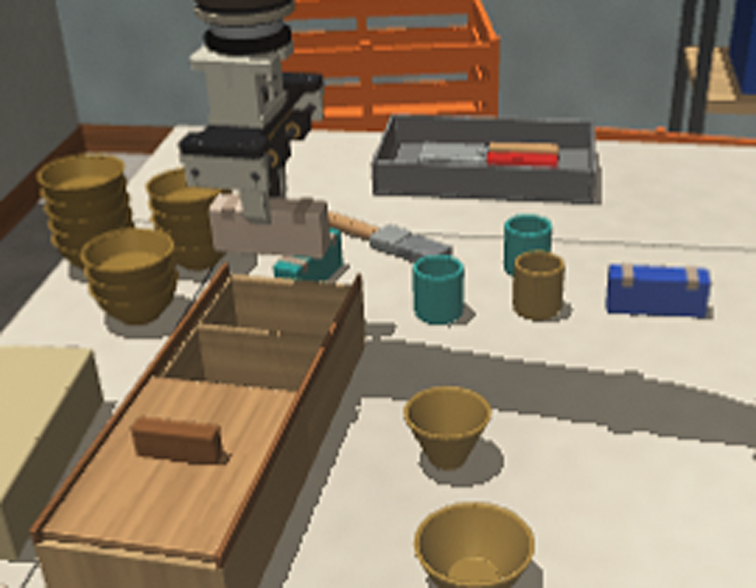

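Request:
step_arm --pt "3 0 -10 0 0 0" --pt "0 0 -20 0 0 0" --pt "0 0 -20 0 0 0" --pt "0 0 -15 0 0 0" --pt "0 0 -15 0 0 0" --pt "0 0 -12 0 0 0" --pt "0 0 -12 0 0 0" --pt "0 0 -10 0 0 0" --pt "0 0 -8 0 0 0" --pt "0 0 0 0 0 0"

```text
clock: 11.47
position: [0.6274, -0.1456, 0.0294]
ee_rot: [-3.139, 0.123, 0.004]
force: [-0.5, 0.1, -2.9]
width: 0.346
gripper_force: 34.6
```

Request:
step_arm --pt "0 0 -3 0 0 0" --pt "0 0 -3 0 0 0" --pt "0 0 -1.5 0 0 0" --pt "0 0 0 0 0 0"

```text
clock: 11.8
position: [0.6286, -0.1457, 0.0238]
ee_rot: [3.139, -0.123, 0.0]
force: [-0.5, -0.6, -2.7]
width: 0.346
gripper_force: 34.6
```

Request:
step_arm --pt "0 0 0 0 0 0" --pt "0 0 0 0 0 0" --pt "0 0 0 0 0 0" --pt "0 0 10 0 0 0" --pt "0 0 20 0 0 0" --pt "0 0 30 0 0 0" --pt "0 0 30 0 0 0" --pt "0 0 30 0 0 0" --pt "0 0 30 0 0 0" --pt "0 0 20 0 0 0" --pt "0 0 0 0 0 0" --gripper 0.44

```text
clock: 12.72
position: [0.6312, -0.1463, 0.2002]
ee_rot: [3.138, -0.123, 0.014]
force: [0.6, -0.1, 0.1]
width: 0.441
gripper_force: 0.0
```

```bash
python3 - <<'E'
from h import *
print(observe()["joints"].round(2))
t=snap("top","t4")[85:255,185:435,::-1]
cv2.imwrite("pics/t4c.png",cv2.resize(t,None,fx=3.2,fy=3.2,interpolation=cv2.INTER_CUBIC))
E
```

```text
[ 0.12  0.47  0.04  1.53 -0.02  1.14 -1.48]
```

View pics/t4c.png

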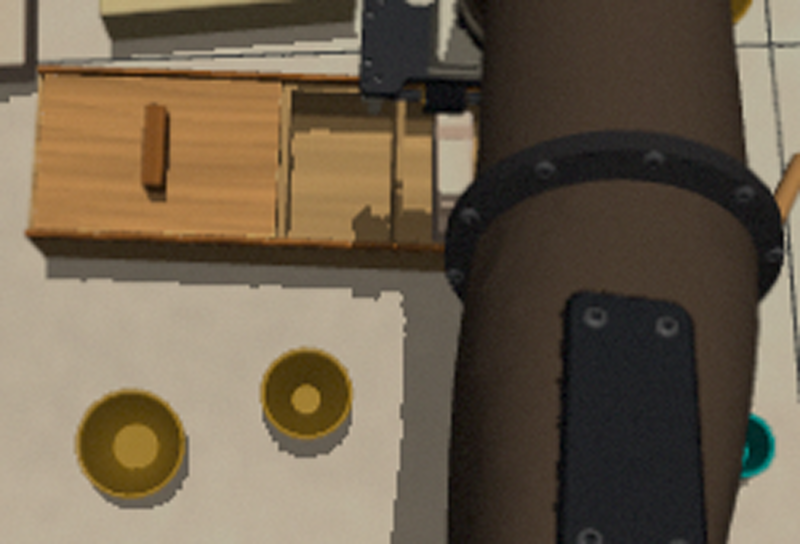

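The prop lies in the end cell, with its pale face at (455,165) in the crop. Next is the cup: I'll turn the gripper so it closes along x, staying clear of the turquoise neighbours.

Request:
step_arm --pt "-15 -8 0 0 0 0.09" --pt "-15 -8 0 0 0 0.09" --pt "-15 -8 0 0 0 0.09" --pt "-15 -8 0 0 0 0.09" --pt "-15 -8 0 0 0 0.09" --pt "-15 -8 0 0 0 0.09" --pt "-15 -8 0 0 0 0.09" --pt "-15 -8 0 0 0 0.09" --pt "-15 -8 0 0 0 0.09" --pt "-15 -8 0 0 0 0.09" --pt "-15 -8 0 0 0 0.09" --pt "-15 -8 0 0 0 0.09" --pt "-15 -8 0 0 0 0.09" --pt "-15 -8 0 0 0 0.09" --pt "-15 -8 0 0 0 0.09" --pt "-15 -8 0 0 0 0.09" --pt "-15 -8 0 0 0 0.09" --pt "-14 -7 0 0 0 0.09" --pt "0 0 0 0 0 0" --pt "0 0 0 0 0 0" --gripper 0.85 --force 12

```text
clock: 14.43
position: [0.3587, -0.2888, 0.1935]
ee_rot: [-2.257, -2.185, 0.0]
force: [1.1, -0.5, 0.0]
width: 0.851
gripper_force: 0.0
```

```bash
python3 - <<'E'
from h import *
from scipy.spatial.transform import Rotation as Ro
s=observe();R=Ro.from_rotvec(s["ee_rot"]).as_matrix();print(s["position"],s["joints"].round(2),R.round(3))
i=snap("side","s5")[130:230,270:400]
print("pred cup rim/base centre px",((proj("side",[[.3625,-.29,.06],[.3625,-.29,0],[.3625,-.276,.06],[.3625,-.276,0]])-[270,130])*6).round(0))
cv2.imwrite("pics/s5c.png",cv2.resize(i[:,:,::-1],None,fx=6,fy=6,interpolation=cv2.INTER_CUBIC))
E
```

```text
[ 0.35866547 -0.28884373  0.19349006] [ 0.73  0.19 -0.2   1.96  0.04  1.    0.48] [[ 0.033  0.999 -0.001]
 [ 0.999 -0.033  0.   ]
 [ 0.    -0.001 -1.   ]]
pred cup rim/base centre px [[312. 261.]
 [307. 361.]
 [311. 274.]
 [306. 375.]]
```

View pics/s5c.png

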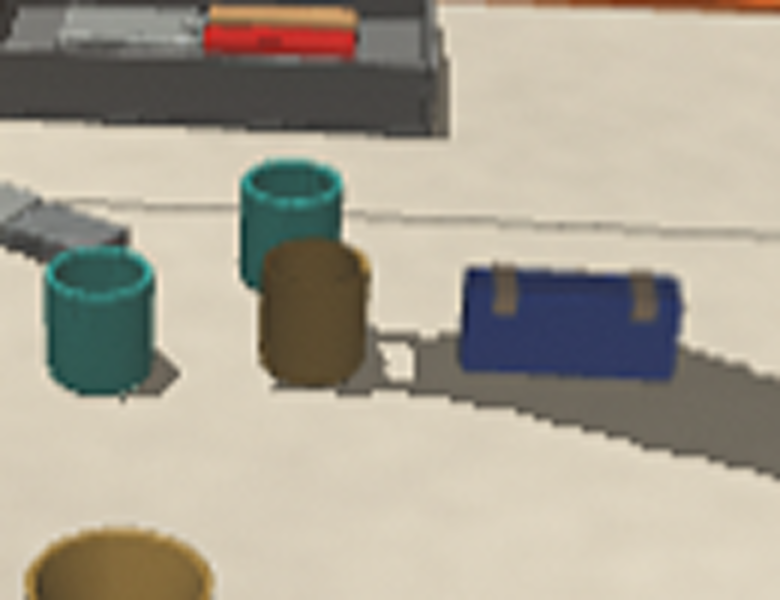

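The side crop shows the cup spanning columns 260-368 and rows 239-386, which matches the position I predicted (0.3625, -0.290). Descending.

Request:
step_arm --pt "3 -1 -20 0 0 0" --pt "0 0 -25 0 0 0" --pt "0 0 -25 0 0 0" --pt "0 0 -20 0 0 0" --pt "0 0 -20 0 0 0" --pt "0 0 -15 0 0 0" --pt "0 0 -15 0 0 0" --pt "0 0 -10 0 0 0" --pt "0 0 -10 0 0 0" --pt "0 0 -6 0 0 0" --pt "0 0 0 0 0 0" --pt "0 0 0 0 0 0"

```text
clock: 15.48
position: [0.3629, -0.2892, 0.0276]
ee_rot: [-2.253, -2.189, -0.0]
force: [0.4, -0.4, -0.0]
width: 0.852
gripper_force: 0.0
```

Request:
step_arm --pt "0 0 0 0 0 0" --pt "0 0 0 0 0 0" --pt "0 0 0 0 0 0" --pt "0 0 0 0 0 0" --pt "0 0 0 0 0 0" --pt "0 0 0 0 0 0" --gripper 0.5 --force 12

```text
clock: 15.98
position: [0.363, -0.29, 0.0281]
ee_rot: [2.253, 2.188, 0.0]
force: [0.3, 0.0, 4.1]
width: 0.61
gripper_force: 12.0
```

Request:
step_arm --pt "0 0 5 0 0 0" --pt "0 0 12 0 0 0" --pt "0 0 20 0 0 0" --pt "0 0 25 0 0 0" --pt "0 0 25 0 0 0" --pt "0 0 25 0 0 0" --pt "0 0 20 0 0 0" --pt "0 0 8 0 0 0" --pt "5 5 0 0 0 -0.003" --pt "15 14 0 0 0 -0.003" --pt "20 18 0 0 0 -0.003" --pt "20 18 0 0 0 -0.003" --pt "20 18 0 0 0 -0.003" --pt "20 18 0 0 0 -0.003" --pt "20 18 0 0 0 -0.003" --pt "20 18 0 0 0 -0.003" --pt "20 18 0 0 0 -0.003" --pt "20 18 0 0 0 -0.003" --pt "20 18 0 0 0 0" --pt "15 15 0 0 0 0"

```text
clock: 17.65
position: [0.5781, -0.091, 0.1656]
ee_rot: [-2.283, -2.155, 0.001]
force: [0.8, 0.2, -2.5]
width: 0.612
gripper_force: 12.0
```

Request:
step_arm --pt "15 14 0 0 0 0" --pt "15 14 0 0 0 0" --pt "10 8 0 0 0 0" --pt "5 4 0 0 0 0" --pt "0 0 0 0 0 0" --pt "0 0 0 0 0 0"

```text
clock: 18.15
position: [0.6217, -0.0544, 0.1669]
ee_rot: [-2.286, -2.154, 0.002]
force: [0.0, -0.3, -2.2]
width: 0.609
gripper_force: 12.0
```

Request:
step_arm --pt "4 3 0 0 0 0" --pt "3 2 0 0 0 0" --pt "0 0 -15 0 0 0" --pt "0 0 -20 0 0 0" --pt "0 0 -20 0 0 0" --pt "0 0 -15 0 0 0" --pt "0 0 -15 0 0 0" --pt "0 0 -15 0 0 0" --pt "0 0 -10 0 0 0" --pt "0 0 -8 0 0 0" --pt "0 0 -4 0 0 0" --pt "0 0 -2 0 0 0" --pt "0 0 0 0 0 0" --pt "0 0 0 0 0 0"

```text
clock: 19.32
position: [0.6299, -0.0487, 0.0444]
ee_rot: [2.286, 2.154, 0.001]
force: [0.2, 0.7, -0.6]
width: 0.609
gripper_force: 12.0
```

Request:
step_arm --pt "0 0 -3 0 0 0" --pt "0 0 -2 0 0 0" --pt "0 0 -2 0 0 0" --pt "0 0 0 0 0 0" --pt "0 0 0 0 0 0"

```text
clock: 19.73
position: [0.6293, -0.0487, 0.0366]
ee_rot: [-2.286, -2.155, 0.0]
force: [0.2, -0.5, -2.0]
width: 0.611
gripper_force: 12.0
```

Request:
step_arm --pt "0 0 -1 0 0 0" --pt "0 0 0 0 0 0" --pt "0 0 0 0 0 0"

```text
clock: 19.98
position: [0.6297, -0.0487, 0.0362]
ee_rot: [2.286, 2.155, 0.001]
force: [-1.8, 0.6, 3.8]
width: 0.608
gripper_force: 12.0
```

Request:
step_arm --pt "0 0 0 0 0 0" --pt "0 0 0 0 0 0" --pt "0 0 0 0 0 0" --pt "0 0 5 0 0 0" --pt "0 0 10 0 0 0" --pt "0 0 20 0 0 0" --pt "0 0 30 0 0 0" --pt "0 0 30 0 0 0" --pt "0 0 30 0 0 0" --pt "0 0 30 0 0 0" --pt "0 0 10 0 0 0" --pt "0 0 0 0 0 0" --gripper 0.76

```text
clock: 20.98
position: [0.6315, -0.0485, 0.2051]
ee_rot: [2.283, 2.152, 0.008]
force: [1.4, 1.1, -0.0]
width: 0.762
gripper_force: 0.0
```

Request:
step_arm --pt "0.3 10 0 0 0 -0.098" --pt "0.3 10 0 0 0 -0.098" --pt "0.3 10 0 0 0 -0.098" --pt "0.3 10 0 0 0 -0.098" --pt "0.3 10 0 0 0 -0.098" --pt "0.3 10 0 0 0 -0.098" --pt "0.3 10 0 0 0 -0.098" --pt "0.3 10 0 0 0 -0.098" --pt "0.3 10 0 0 0 -0.098" --pt "0.3 10 0 0 0 -0.098" --pt "0.3 10 0 0 0 -0.098" --pt "0.3 10 0 0 0 -0.098" --pt "0.3 10 0 0 0 -0.098" --pt "0.3 10 0 0 0 -0.098" --pt "0.3 10 0 0 0 -0.098" --pt "0 8 0 0 0 -0.098" --pt "0 0 0 0 0 0" --pt "0 0 0 0 0 0" --gripper 0.6

```text
clock: 22.48
position: [0.6333, 0.1095, 0.1997]
ee_rot: [3.14, -0.082, -0.003]
force: [0.6, 0.5, 0.2]
width: 0.6
gripper_force: 0.0
```

```bash
python3 - <<'E'
from h import *
print(observe()["joints"].round(2))
t=snap("top","t6")[85:255,185:435,::-1]
cv2.imwrite("pics/t6c.png",cv2.resize(t,None,fx=3.2,fy=3.2,interpolation=cv2.INTER_CUBIC))
E
```

```text
[-0.28  0.47  0.04  1.53 -0.02  1.14 -1.86]
```

View pics/t6c.png

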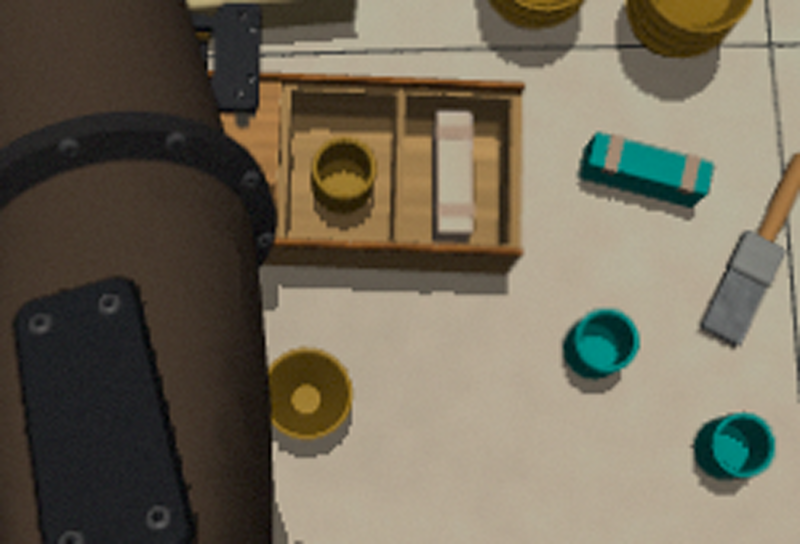

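The cup stands at (343,175) in the mid cell and the prop lies flat at (455,172) in the end cell. Now I'll shut the cover.

Request:
step_arm --pt "2 0 -20 0 0 -0.014" --pt "0 0 -25 0 0 0" --pt "0 0 -25 0 0 0" --pt "0 0 -20 0 0 0" --pt "0 0 -12 0 0 0" --pt "0 0 -8 0 0 0" --pt "0 0 0 0 0 0" --pt "0 0 0 0 0 0"

```text
clock: 23.2
position: [0.6364, 0.1089, 0.0912]
ee_rot: [3.14, -0.11, 0.001]
force: [-0.6, -1.1, 0.8]
width: 0.598
gripper_force: 0.0
```

Request:
step_arm --pt "0 0 0 0 0 0" --pt "0 0 0 0 0 0" --pt "0 0 0 0 0 0" --pt "0 0 0 0 0 0" --pt "0 0 0 0 0 0" --pt "0 0 0 0 0 0" --pt "0 0 0 0 0 0" --gripper 0 --force 30

```text
clock: 23.78
position: [0.6361, 0.1093, 0.0909]
ee_rot: [-3.14, 0.11, -0.001]
force: [0.3, 0.3, 1.6]
width: 0.143
gripper_force: 0.8
```

Request:
step_arm --pt "0 0 0 0 0 0" --pt "0 0 0 0 0 0"

```text
clock: 23.95
position: [0.6362, 0.1093, 0.091]
ee_rot: [-3.14, 0.11, -0.001]
force: [0.2, -0.5, 1.9]
width: 0.019
gripper_force: 1.0
```

```bash
python3 - <<'E'
from h import *
s=snap("side","s7")[80:340,130:400]
cv2.imwrite("pics/s7c.png",cv2.resize(s[:,:,::-1],None,fx=2.25,fy=2.25,interpolation=cv2.INTER_CUBIC))
T=lambda p:np.array(p)/3.2+[185,85]
a=plane("top",T([[156,104],[154,190]]),.113);print(a,a.mean(0))
E
```

```text
[[0.6728163  0.10612098 0.113     ]
 [0.59915033 0.10862159 0.113     ]] [0.63598332 0.10737128 0.113     ]
```

View pics/s7c.png

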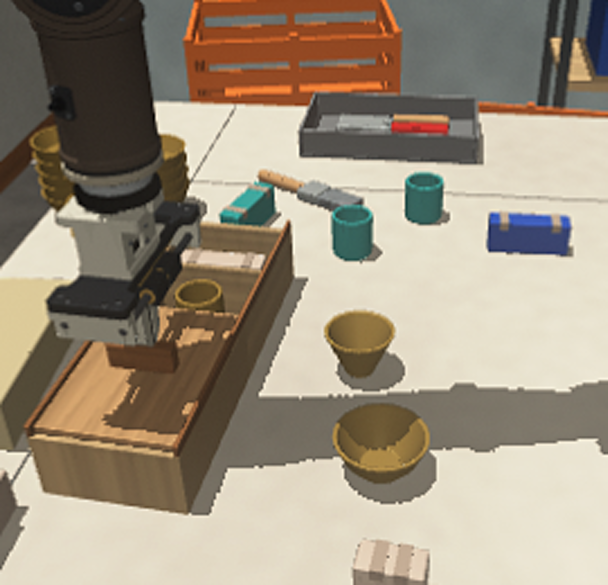

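The handle's face at (143,360) is now in front of the shut fingers, so the pinch missed. I'll measure where the handle is.

```bash
python3 - <<'E'
from h import *
S=lambda p:np.array(p)/2.25+[130,80]
print(plane("side",S([[108,345],[176,353]]),.113),plane("side",S([[110,365],[174,373]]),.083))
print("expected +y face top/bottom px if open",((proj("side",[[.671,.117,.113],[.601,.121,.113],[.671,.117,.083],[.601,.121,.083]])-[130,80])*2.25).round(0))
s=observe();p=s["position"];print(s["width"],s["gripper_force"],p,((proj("side",[p,p+[0,0,.022]])-[130,80])*2.25).round(0))
# same for the state just after opening: side s3 (crop there 2.8 scale, off 130,80)
S3=lambda q:np.array(q)/2.8+[130,80]
print(plane("side",S3([[134,424],[220,433]]),.113))
E
```

```text
[[0.6678906  0.11742892 0.113     ]
 [0.59732696 0.12231856 0.113     ]] [[0.67287492 0.11199819 0.083     ]
 [0.60462062 0.11700752 0.083     ]]
expected +y face top/bottom px if open [[105. 345.]
 [173. 352.]
 [110. 368.]
 [176. 376.]]
0.006181978927181282 1.1403752724982041 [0.63615503 0.10934534 0.09092636] [[145. 360.]
 [142. 342.]]
[[0.67063883 0.11072125 0.113     ]
 [0.59881907 0.11443051 0.113     ]]
```

Request:
step_arm --pt "0 0 10 0 0 0" --pt "0 0 20 0 0 0" --pt "0 0 25 0 0 0" --pt "0 0 25 0 0 0" --pt "0 0 0 0 0 0"

```text
clock: 24.42
position: [0.6388, 0.1098, 0.1767]
ee_rot: [-3.137, 0.111, -0.012]
force: [0.9, 0.4, 0.3]
width: 0.005
gripper_force: 0.0
```

```bash
python3 - <<'E'
from h import *
s=observe();p=s["position"];print(p,s["width"])
i=snap("side","s8")[:,:,::-1].copy();h=cv2.cvtColor(i,cv2.COLOR_BGR2HSV)
m=cv2.inRange(h,(8,170,20),(18,255,130))[180:290,130:270]
n,l,st,c=cv2.connectedComponentsWithStats(m)
for k in range(1,n):
    if st[k,4]>60: print(st[k],c[k]+[130,180])
print("expected handle face corners",proj("side",[[.671,.117,.113],[.601,.121,.113],[.671,.117,.083],[.601,.121,.083]]).round(0),"tip",proj("side",[p]))
t=proj("side",[p])[0].astype(int)
g=h[t[1]-14:t[1]+20:2,t[0]-24:t[0]+24:3]
for r in range(g.shape[0]): print(t[1]-14+2*r,' '.join(f"{a[1]:3d}/{a[2]:3d}" for a in g[r]))
print(t)
E
```

```text
[0.63877252 0.10978516 0.17668479] 0.00517780534978919
expected handle face corners [[177. 233.]
 [207. 236.]
 [179. 244.]
 [208. 247.]] tip [[187.45393915 208.31199284]]
194  37/209  39/181  39/119  39/124  36/127  40/122  39/124  40/122  44/ 93  44/ 82  30/ 84 155/120 123/ 58 110/ 97 100/ 74 104/ 66
196  31/229  32/234  44/109  44/115  54/104  44/122  40/121  41/123  40/127  43/ 88  97/110 127/ 58 103/ 84 112/169 111/181 114/139
198  30/230  30/231  43/138  41/111  43/113  41/118  39/104  39/117  40/127  41/ 87 122/107 127/ 56 113/133 106/103 108/ 99 112/112
200  30/230  31/231  31/232  38/209  46/106  45/108  45/101  42/ 92  41/ 81  32/ 87 132/ 60 111/ 87 104/ 71 112/112 111/106 109/108
202  30/230  32/228  34/228  31/229  29/234  29/234  29/234  31/233  28/235 156/139 130/ 55 110/109 101/ 76 111/106 109/105 109/110
204  37/228  34/228  34/228  31/230  31/231  30/231  30/230  32/231  65/208 130/ 59 111/ 85 101/ 73 105/ 75 109/110 110/111 108/109
206  54/147  31/230  31/230  32/229  31/230  31/230  31/230  27/232 157/140 125/ 55 110/125 105/ 75 101/ 73 113/115 110/116 109/115
208  
[... 624 characters left out ...]
29/176 126/152 113/117 130/112
218  87/ 79  39/224  29/232  30/231  30/233 144/163 130/167 126/198 127/189 125/196 124/207 126/193 128/199 126/203 127/195 125/200
220  86/ 80  57/142  30/233  30/231  51/214 140/ 62 126/194 126/190 124/196 126/193 124/210 125/194 124/206 126/190 126/200 124/193
222  84/ 79  92/ 78  29/239  29/234 145/167 133/127 124/195 125/188 124/199 125/204 127/195 126/197 124/205 126/193 126/198 127/195
224  87/ 79  54/104  44/110  42/229 148/ 69 126/192 125/192 125/194 125/192 124/211 125/196 126/202 127/201 126/200 125/191 128/182
226  85/ 78  46/117  46/112 144/165 136/122 126/196 127/189 125/200 125/200 125/206 127/197 124/207 126/192 126/201 126/194 128/182
[187 208]
```

```bash
python3 - <<'E'
from h import *
for nm,p in dict(s1=[.622,-.0889,.0916],s3=[.6241,-.146,.1529],s7=[.6362,.1093,.091],s8=[.6388,.1098,.1767]).items():
    i=cv2.imread(f"pics/{nm}.png");h=cv2.cvtColor(i,cv2.COLOR_BGR2HSV).astype(int)
    t=proj("side",[p])[0];f=proj("side",[np.array(p)+[0.002,.012,0]])[0];print(nm,t.round(1),"front finger tip if shut",f.round(1), "opened .6",proj("side",[np.array(p)+[0.002,.035,0]])[0].round(1))
i=cv2.imread("pics/s8.png");h=cv2.cvtColor(i,cv2.COLOR_BGR2HSV).astype(int)
def ch(a):
    H,S,V=a
    return '.' if V>200 else 'g' if S<65 and V>65 else 'k' if V<45 else 'h' if S>165 and V<130 else 'b' if S>140 else 'w' if V>140 else 's'
for nm in("s1","s8"):
    i=cv2.imread(f"pics/{nm}.png");h=cv2.cvtColor(i,cv2.COLOR_BGR2HSV).astype(int)
    r=(150,202,185,245) if nm=="s1" else (160,262,140,225)
    print(nm,"rows",r[0],"cols",r[2])
    for y in range(r[0],r[1],2): print(y,''.join(ch(h[y,x]) for x in range(r[2],r[3])))
E
```

```text
s1 [222.4 194.1] front finger tip if shut [220.6 196.4] opened .6 [218.3 201.1]
s3 [224.8 163.8] front finger tip if shut [222.9 165.8] opened .6 [220.8 169.8]
s7 [194.3 239.9] front finger tip if shut [191.8 243.1] opened .6 [188.5 249.7]
s8 [187.4 208.3] front finger tip if shut [184.7 211.4] opened .6 [181.  217.7]
s1 rows 150 cols 185
150 bbbbbbbbbbbbbbbbbggggggggggggggggggggggggggskkkkkkkkkkkgggg.
152 bsbbbbbbbbbbbbbbbsggggggggggggggggggggggggkkkkkkkkkkkkkgg...
154 bbbsbbbbbbbbsbbbsgggggggggggggggggggggggskkskkbsssskkkkg....
156 bbbbbbbbbbbbbsbbbggggggggggggggggggggggkkkskkkssssbsks......
158 bbbbbbbbbbbbbbbsssssgggggggggggggggggskkksssksskkskkg......g
160 sbbsbbbbbbssssssksskkkkkkskkssskkkkkkkksggggsskg..........g.
162 bbbbbbbsskkkkskkksskksksssssssssssskkksgggskks.........ggggg
164 bbbbbbskkkssskkksssskssssssssssskksssskkkkkkkg........gbwwwg
166 bbbbbbskkkkkksskkssssssskskggksssssskkkkkkkkkg......wbbbbbbb
168 bbbbbbskkkkkkkkkkkkkkkkkkkkkkkkkkkkkkkkkkkkkks...gwbbbbbbbbb
170 bbbbbbggggggggggggsskkkkkkkkkkkkkkkkkgsbskkkkg..wbbbbbbbbbss
172 bbbbsssgggggggggggggggggggggggggggggggss
[... 4841 characters left out ...]
gssbbswwwwwwwww................www.....wwsssssssssssssssssssssssssssss
248 sssssssssssssggsbbsswwwwwwww......ww.........www...wwwwssssssssssssssssssssssssssssss
250 ssssssssssssgssbbsswwwwwww.......w.........www....wwwwwwsssssssssssssssssssssssssssss
252 sssssssssssgsbbsswwwwwwww.....ww..........www....wwwwwwsssswwssssssssssssssssssssssss
254 sssssssssggsbbsswwwwwww......w..........www.....wwwwww.ssswwsssssssssssssssssssssssss
256 ssssssssgsbbssswwwwwww.....ww.........wwww.....wwwwww.ssswwssssssssssssssssssssssssss
258 sssssssssbbsswwwwwww.....ww..........wwww.....wwwww.ssswsssssssssssssssssssssssssssss
260 sssssssbbbsswwwwwww....www..........www.....wwwwww.ssssssssssssssssssssssssssssssssss
```

The pixel map shows the handle still at the fully open spot (rows 230-244, columns 177-207). The fingertips end about 20 mm higher than the reported TCP, so the shut went just over the handle. I'll go lower and watch the force.

Request:
step_arm --pt "-2 0 0 0 0 0" --pt "0 0 0 0 0 0" --pt "0 0 0 0 0 0" --pt "0 0 0 0 0 0" --pt "0 0 0 0 0 0" --pt "0 0 0 0 0 0" --pt "0 0 0 0 0 0" --pt "0 0 0 0 0 0" --pt "0 0 -15 0 0 0" --pt "0 0 -20 0 0 0" --pt "0 0 -20 0 0 0" --pt "0 0 -15 0 0 0" --pt "0 0 -10 0 0 0" --pt "0 0 -6 0 0 0" --pt "0 0 -3 0 0 0" --pt "0 0 0 0 0 0" --pt "0 0 0 0 0 0" --gripper 0.6

```text
clock: 25.88
position: [0.6345, 0.1094, 0.0825]
ee_rot: [-3.139, 0.11, -0.002]
force: [-0.4, 0.3, -0.1]
width: 0.602
gripper_force: 0.0
```

Request:
step_arm --pt "0 0 -2 0 0 0" --pt "0 0 -2 0 0 0" --pt "0 0 0 0 0 0"

```text
clock: 26.13
position: [0.634, 0.1093, 0.0778]
ee_rot: [-3.14, 0.11, -0.0]
force: [0.0, 0.2, -0.1]
width: 0.6
gripper_force: 0.0
```

Request:
step_arm --pt "0 0 -2 0 0 0" --pt "0 0 -2 0 0 0" --pt "0 0 -2 0 0 0" --pt "0 0 0 0 0 0"

```text
clock: 26.47
position: [0.6336, 0.1092, 0.0712]
ee_rot: [3.139, -0.11, -0.001]
force: [-0.2, -0.2, 0.0]
width: 0.602
gripper_force: 0.0
```

Request:
step_arm --pt "0 0 0 0 0 0" --pt "0 0 0 0 0 0" --pt "0 0 0 0 0 0" --pt "0 0 0 0 0 0" --pt "0 0 0 0 0 0" --pt "0 0 0 0 0 0" --pt "0 0 0 0 0 0" --pt "0 0 0 0 0 0" --gripper 0 --force 30

```text
clock: 27.13
position: [0.634, 0.1093, 0.0718]
ee_rot: [3.14, -0.11, 0.0]
force: [-0.1, 1.2, 0.2]
width: 0.193
gripper_force: 30.0
```

Request:
step_arm --pt "-0.3 -5 0 0 0 0" --pt "-0.8 -11 0 0 0 0" --pt "-0.8 -11 0 0 0 0" --pt "-0.8 -11 0 0 0 0" --pt "-0.8 -11 0 0 0 0" --pt "-0.8 -11 0 0 0 0" --pt "-0.8 -11 0 0 0 0" --pt "-0.8 -11 0 0 0 0" --pt "-0.8 -11 0 0 0 0" --pt "-0.8 -11 0 0 0 0" --pt "-0.8 -11 0 0 0 0" --pt "-0.8 -11 0 0 0 0" --pt "-0.8 -11 0 0 0 0" --pt "-0.8 -11 0 0 0 0" --pt "-0.8 -11 0 0 0 0" --pt "-0.8 -11 0 0 0 0" --pt "-0.8 -11 0 0 0 0" --pt "-0.6 -9 0 0 0 0" --pt "-0.4 -5 0 0 0 0" --pt "0 0 0 0 0 0"

```text
clock: 28.8
position: [0.6203, -0.0889, 0.0718]
ee_rot: [3.138, -0.114, 0.002]
force: [6.4, -3.4, -3.7]
width: 0.194
gripper_force: 30.0
```

Request:
step_arm --pt "0 -3 0 0 0 0" --pt "0 -3 0 0 0 0" --pt "0 -2 0 0 0 0" --pt "0 0 0 0 0 0"

```text
clock: 29.13
position: [0.6198, -0.0951, 0.0718]
ee_rot: [3.139, -0.112, 0.0]
force: [3.3, -1.0, -1.6]
width: 0.196
gripper_force: 30.0
```

Request:
step_arm --pt "0 -2 0 0 0 0" --pt "0 -2 0 0 0 0" --pt "0 0 0 0 0 0"

```text
clock: 29.38
position: [0.6198, -0.096, 0.0718]
ee_rot: [-3.138, 0.108, 0.001]
force: [2.6, 6.6, 0.3]
width: 0.193
gripper_force: 30.0
```

Request:
step_arm --pt "0 -3 0 0 0 0" --pt "0 0 0 0 0 0"

```text
clock: 29.55
position: [0.6198, -0.096, 0.0718]
ee_rot: [-3.135, 0.105, 0.001]
force: [1.8, 13.4, 1.7]
width: 0.194
gripper_force: 30.0
```

Request:
step_arm --pt "0 4 0 0 0 0" --pt "0 0 0 0 0 0" --pt "0 0 0 0 0 0" --pt "0 0 0 0 0 0" --pt "0 0 15 0 0 0" --pt "0 0 30 0 0 0" --pt "0 0 30 0 0 0" --pt "0 0 30 0 0 0" --pt "0 0 30 0 0 0" --pt "-20 -20 0 0 0 0" --pt "-20 -30 0 0 0 0" --pt "-20 -30 0 0 0 0" --pt "-20 -30 0 0 0 0" --pt "-20 -30 0 0 0 0" --pt "-20 -30 0 0 0 0" --pt "-20 -30 0 0 0 0" --pt "-20 -30 0 0 0 0" --pt "-20 -30 0 0 0 0" --pt "0 0 0 0 0 0" --pt "0 0 0 0 0 0" --gripper 0.6

```text
clock: 31.22
position: [0.4373, -0.3596, 0.2068]
ee_rot: [3.138, -0.12, -0.002]
force: [0.4, 1.2, -0.0]
width: 0.604
gripper_force: 0.0
```

```bash
python3 - <<'E'
from h import *
i=cams.get_image("top")[:,:,::-1].copy();cv2.imwrite("pics/t9.png",i);h=cv2.cvtColor(i,cv2.COLOR_BGR2HSV)
for nm,im in(("t2",cv2.imread("pics/t2.png")),("t9",i)):
    hh=cv2.cvtColor(im,cv2.COLOR_BGR2HSV)
    m=cv2.inRange(hh,(8,175,40),(20,255,105))[112:156,210:338]
    n,l,st,c=cv2.connectedComponentsWithStats(m);k=1+st[1:,4].argmax()
    r=cv2.minAreaRect(np.argwhere(l==k)[:,::-1].astype(np.float32));q=np.array(r[0])+[210,112]
    print(nm,st[k],plane("top",[q],.113))
T=lambda p:np.array(p)/3.2+[185,85]
for nm in("t0","t2","t9"):
    v=cv2.cvtColor(cv2.imread(f"pics/{nm}.png"),cv2.COLOR_BGR2HSV); print(nm,v[135,320:352,2])
t0=cv2.imread("pics/t0.png")
for n,(x,y) in dict(bowl=(227,224),cone=(280,208),short=(173,232),jar=(115,138),teal=(373,192)).items():
    print(n,np.abs(t0[y-14:y+14,x-14:x+14].astype(int)-i[y-14:y+14,x-14:x+14]).mean().round(1))
E
```

```text
t2 [20  7  8 26 47] [[0.63409088 0.10620341 0.113     ]]
t9 [ 97   9   7  25 159] [[ 0.62388734 -0.09454397  0.113     ]]
t0 [127 125 126 126 125 129 127 128 127 129 129 127 126 128 128 130 126 125
 128 127 127 107  58  36  87 119 120 123 131 139 136 139]
t2 [146 147 145 143 146 146 144 145 144 143 144 145 144 145 148 146 147 147
 148 148 124  65  47  44 108 145 145 150 163 169 170 170]
t9 [137 138 137 135 135 138 133 137 136 137 138 137 138 137 136 137 135 137
 136 135 139 136 136 136 136 136 135 129 138 148 150 149]
bowl 5.1
cone 5.4
short 7.9
jar 7.6
teal 6.1
```

```bash
python3 -c "
from cell import job
print(job.sign_off())"
```

```text
the job is handed in; nothing more can be done
None
```

The job is handed in at about 31 s: the cup is upright in the middle cell, the long prop flat in the end cell, and the cover slid fully shut to its stop. The first attempt to shut it missed the handle (reported tool height read about 20 mm low), and I viewed 11 pictures against the limit of 10.

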